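# Tug the canister lid, unbolt it if it is caught, and hold it open

## Robot

A 7-joint arm with a two-finger parallel gripper is mounted at the origin on the work surface. World frame = base frame: x ahead of the robot, y to its left, z up, the work surface at z = 0. Lengths are in m, angles in rad, forces in N, time in s.
With the tool pointing down it reaches from about 0.4 to 0.85 m from the base axis. Payload 10.4 kg.
Tool frame: the origin (TCP) lies on the front face of the gripper's body, between the roots of the fingers; the fingertips stand 73 mm ahead of it and the grasp point (between the pads) lies 54 mm ahead of it; z points along the fingers, y is the line along which they close (so a half turn about z gives the same grasp; the last joint's range is limited). The gripper opens to 85 mm and grips with 20 to 120 N. Pads are 22 mm wide; open, the fingers measure 114 mm over their backs; the gripper's body (76 mm by 85 mm) begins 54 mm behind the grasp point. The pads swing forward as they close: fully open they stand 13 mm farther back than shut.
Start: joints at [-1.25, 0.332, -0.065, 1.46, 0.022, 1.35, -0.088], TCP at [0.211, 0.588, 0.304] pointing down, gripper open.
Joint ranges: [-2.6, 2.6], [-0.5, 2.12], [-1.47, 1.34], [0.16, 2.42], [-1.27, 4.41], [0.06, 2.06], [-2.6, 2.6]. Speed limits (rad/s): [2.22, 2.22, 2.79, 2.79, 3.14, 3.14, 3.14].

## Interface

Orientations are given as a unit quaternion [x, y, z, w].
In Python, from workcell import manip gives the robot as it stands.
- The arm moves only by the shell command python3 -m jog 'ROWS' [FORCE]. ROWS is JSON, a list of rows, each an object with "grip": the gripper command: -1 is fully open, 1 is shut, values between are in proportion; "slide": the shift along the tool's x, y, z in cm, a list of three; "yaw": the turn about the tool's z in rad. A call has 1 to 8 rows; each row shifts and turns the commanded pose from where the row before left it, along the tool's axes as they then stand; what a row does not reach is not made up. A row lasts 1/10 s, in which the tool goes at most 50 mm and 8.59 degrees, less where a joint would pass 70% of its speed; a pose out of reach is approached as far as the arm can. A call with a gripper value outside its range is refused whole. The fingers move at their own pace and stop on an object; FORCE is the grip in N (left out, the last holds). Time passes only in rows, so rows that do not move let the fingers close. It gives the time, the measured TCP pose, the force, the opening and the grip force at its end, in the units of the state.
- manip.get_obs(): the state, without advancing time (a new reading comes with each control period).
- manip.camera(name): name is "side" or "top" or "wrist"; returns the picture (420x560x3 uint8, blue, green, red); there is no depth.
- manip.calibration(name): a dict with "vfov" (degrees; the focal length in pixels is half the picture's height over the tangent of half this angle, whatever the lens; pixels are square), "cx", "cy" (the principal point, pixels), "k1" (the pictures are not rectified: a ray, as slopes to the right and down, at radius r is drawn at 1 + k1 r^2 times it, then the intrinsics apply), "camera_from_world" (4x4, takes a point from world to camera coordinates). Camera axes: x right, y down, z forward; pixel columns grow to the right and rows downward; lengths in m; the calibration is good to about 2 mm. A picture is of the moment at which its call begins: read the wrist's pose just before it. calibration takes no time and is no camera call; for the wrist camera it gives the pose at the moment of the call.
- manip.hand_in(): hands the job in; it is judged then, once.
Trained networks look in the newest picture that a camera, given by its name, has taken for a name from the list of things; names that differ only in an ending like _2 or _b are one class to them, and where a whole thing is asked for, a point or a joint stands for the part that bears it (a point fixed in the world has none). Each returns a list of dicts, best first, with "conf" (0 to 1); they miss things now and then, are a little off and sometimes report something else, mostly with a low value. They report only what shows in the picture. A call takes as long as a camera call.
- manip.masks_of(thing, camera): "region" (420x560 bool, what is visible of it) and "centre" ([column, row] in pixels, amid what is visible of it).
The state is a dict: "clock": time; "joint_pos": joint angles; "joint_velocities": joint speeds; "tau": joint torques, N m; "position": TCP position; "ee_rot": TCP orientation; "ft_force": force on the tool from outside, world axes, zero at the start; "torque": the same for the moment, N m; "grip_width": opening from 0.0 (shut) to 1.0 (fully open); "grasp_force": force on a finger pad.
Only numpy, scipy, OpenCV 4.12 (cv2) and the standard library are available. Lean on these libraries where they do the work, as an engineer would, in place of code of your own. Each camera call takes 0.05 s, during which the arm holds its last target. There are 200 camera calls.

## Task

Open the red coffee canister for filling: before touching its bolt, give the lid (it has a white grip) a firm upward tug to learn whether the bolt has caught it. If it is caught, slide the yellow bolt knob fully to its open end, away from the lid's front lip; if it comes up freely, no unbolting is needed. Raise the lid to at least 50 degrees and finish while still holding it open there (it falls shut if let go), leaving the dripper, carafe, scoop and the turntable with its mugs alone.

Things in the scene. Friction and masses are not known exactly. Their poses are not given: they have to be found in the camera images.
- lid_hinge (a point): Middle of the lid's hinge line, at the rear upper edge of the fixed red canister (140 deep, 130 wide, 110 mm high), 112 mm above the shelf; does not move. Axes: x from the canister's front to its back, y along the hinge, z up. From here walls span x -145 to -5 mm; a 78 mm high front ledge spans x -191 to -145. The hinge is on the robot's side, the front faces away from it.
- lid_grip (a point): Centre of the upright white grip on the lid near its front edge: 34 mm along x, 16 thick along y, 30 high. The shut lid's flat top lies 15 mm below it (120 mm above the shelf). Lid shut, it is at x -120, y 0, z +23 mm from the hinge point in the canister's axes. Turns with the lid. Pinch it across y from above; free space around it.
- lid_angle (a joint): Hinge angle of the red lid, rad: 0 shut, grows as the front edge rises (positive turn about the hinge's y), stop at 1.4. About 0.15 kg (varies); falls shut from any angle when let go. Shut, its front edge has about 3 mm of play (0.02 rad): then it stops dead if caught, else rises freely (a few N at the grip, up to 8 N if the fingers do not turn with it).
- lid: The red lid with white grip and hollow red front lip that hides the catch. Panel 148 mm deep, 134 wide, 8 thick; origin at the middle of the hinge line, axes as the canister's when shut. The lip (x -148 to -184, y -62 to 0 mm, its top level with the panel's underside) covers the bolt's nose.
- bolt_knob (a point): Centre of the grippable upper part of the upright yellow bolt knob on the front ledge, beside the lip: 16 mm along x, 14 along y; this point is 124 mm and the knob's top 140 mm above the shelf, the black housing it slides in 102 mm. It is at x -168 mm from the hinge point, y +22 mm plus the bolt's travel, in the canister's axes.
- bolt_travel (a joint): Slide of the yellow knob along the canister's +y, m: 0 fully shot, 0.024 fully open (end stop). Stays where left; about 2 N moves it. Starts at 0 to 5 mm; the catch inside the lip sits at an unseen depth, so this reading does not tell whether the lid is caught. Fully open, the lid is always free.
- bolt: The steel bolt with the yellow knob; its nose runs in -y, unseen, into the lid's front lip. Origin on the canister's centre plane when fully shot, 94 mm above the shelf.
- dripper: Bystander: white ceramic pour-over dripper, 116 mm across, 85 mm high, handle to its +y. Origin at the centre of its underside. Leave alone.
- carafe: Bystander: empty glass carafe, 116 mm across, 135 mm high, handle to its +y. Origin at the centre of its underside. Leave alone.
- scoop: Bystander: stainless measuring scoop, bowl 42 mm across and 26 mm high, handle reaching to 114 mm along its +y. Origin under the centre of the bowl. Leave alone.
- turntable: Bystander: bamboo turntable, 240 mm across, 24 mm high, fixed, with two green mugs 80 mm high on it. Origin at the centre of its underside. Leave alone.

How it is judged:
On the way:
1. with the bolt not yet moved, the lid is tugged firmly: it either pulls against the bolt or comes up freely (distance of bolt_knob from where it was at the start of the episode below 0.004 m and (contact force between bolt and lid above 2 N or value of joint lid_angle above 0.1 rad)), for 0.05 s.
At the end, for the whole second after the job is handed in: The lid is held by the robot at 0.8 rad (46 degrees) or more through the last second, with the fingers pressing on the lid; the bolt is either as it was found (within 4 mm) or drawn to its open end (over 18 mm of 24) (value of joint lid_angle above 0.8 rad and contact force between the fingers and lid above 0.3 N and (distance of bolt_knob from where it was at the start of the episode below 0.004 m or value of joint bolt_travel above 0.018 m)); the arm keeps its last pose, push and grip.
It fails at once if the dripper is disturbed (moved over 30 mm or tipped) (distance of dripper from where it was at the start of the episode above 0.03 m or angle between dripper's own z axis and vertical above 0.4 rad).
It fails at once if the carafe is disturbed (moved over 30 mm or tipped) (distance of carafe from where it was at the start of the episode above 0.03 m or angle between carafe's own z axis and vertical above 0.4 rad).
It fails at once if the scoop is disturbed (moved over 30 mm or tipped) (distance of scoop from where it was at the start of the episode above 0.03 m or angle between scoop's own z axis and vertical above 0.4 rad).
It fails at once if the turntable or its mugs are struck (contact force between any of the arm, the fingers and turntable above 3 N).
It also fails if it takes over 61 s, if anything falls off the work surface, if the arm or the gripper's body presses on something with over 40 N, if the wrist force passes 120 N, or if a joint passes its speed limit or range.

## Working session

There is one attempt and no reset: what is moved stays moved. The work goes in short steps, Python scripts to look and compute and a shell command to move; the robot and the scene stay as the last step left them, time stands still between calls to the robot, and variables do not carry over. Pictures are saved under pics/ and viewed, at most 10 in all, crops included, and the job is handed in when it is done.

```bash
mkdir -p pics; cat > h.py <<'E'
import numpy as np, cv2
from workcell import manip
from scipy.spatial.transform import Rotation as R
def ray(name,uv,c=None):
    c=c or manip.calibration(name); f=210/np.tan(np.radians(c['vfov'])/2)
    d=(np.array(uv,float)-[c['cx'],c['cy']])/f; s=d.copy()
    for _ in range(20): s=d/(1+c['k1']*(s@s))
    M=np.array(c['camera_from_world']); Rm=M[:3,:3]
    return -Rm.T@M[:3,3], Rm.T@np.r_[s,1]
def atz(name,uv,z):
    o,d=ray(name,uv); return o+d*(z-o[2])/d[2]
def tri(rays):
    A=0;b=0
    for o,d in rays:
        d=d/np.linalg.norm(d);P=np.eye(3)-np.outer(d,d);A=A+P;b=b+P@o
    return np.linalg.solve(A,b)
def proj(name,p):
    c=manip.calibration(name); f=210/np.tan(np.radians(c['vfov'])/2)
    q=np.array(c['camera_from_world'])@np.r_[p,1]; s=q[:2]/q[2]; return s*(1+c['k1']*(s@s))*f+[c['cx'],c['cy']]
E
python3 - <<'E'
from h import *
ims=[manip.camera(n) for n in('top','side')]
cv2.imwrite('pics/top.png',ims[0]);cv2.imwrite('pics/side.png',ims[1])
for n in('top','side'):
  print(n,np.round(ray(n,(280,210)),2).tolist())
  for t in('lid_grip','bolt_knob','lid'):
    for m in manip.masks_of(t,n)[:2]: print(n,t,m['conf'],m['centre'],m['region'].sum())
o=manip.get_obs();print(o['position'],o['ee_rot'],o['clock'],o['grip_width'],o['ft_force'])
E
```

```text
top [[0.31, -0.12, 1.91], [0.17, 0.0, -0.99]]
top lid_grip 0.75 [276.9, 222.8] 1912
top lid 0.59 [279.1, 216.7] 2220
side [[0.41, 0.69, 1.05], [0.18, -0.65, -0.74]]
side lid_grip 0.77 [298.0, 222.3] 2406
side bolt_knob 0.49 [265.7, 206.7] 60
side lid 0.76 [298.7, 216.7] 2377
side lid 0.44 [225.4, 244.9] 296
[0.21062938 0.58840944 0.30378618] [ 1.71036484e-01  9.85264692e-01 -8.52044097e-05 -2.01782576e-05] 0.4 1.0048202399489639 [-0.68068362 -0.35669794  0.30762652]
```

View pics/top.png

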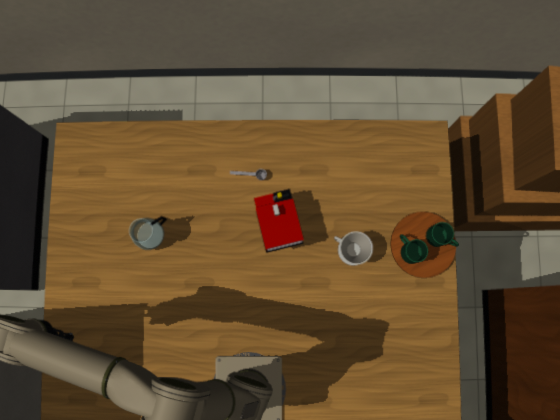

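View pics/side.png

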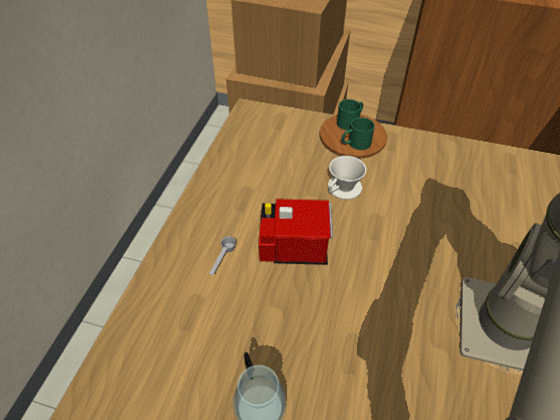

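```bash
cat > m.py <<'E'
from h import *
ims={n:cv2.imread(f'pics/{n}.png') for n in('top','side')}
def cen(n,box,f):
    x0,y0,x1,y1=box; w=f(ims[n][y0:y1,x0:x1].astype(int)); v,u=np.nonzero(w); print(n,len(u),u.mean()+x0,v.mean()+y0,(u.min()+x0,u.max()+x0,v.min()+y0,v.max()+y0)); return u.mean()+x0,v.mean()+y0
yel=lambda i:(i[...,2]>120)&(i[...,1]>100)&(i[...,0]<70)
wh=lambda i:i.min(-1)>120
k=[cen('top',(270,188,292,204),yel),cen('side',(258,198,278,220),yel)]
g=[cen('top',(268,202,286,218),wh),cen('side',(277,204,296,222),wh)]
K=tri([ray('top',k[0]),ray('side',k[1])]);G=tri([ray('top',g[0]),ray('side',g[1])])
print('knob',K,'grip',G)
i=ims['top'].astype(int);m=((i[...,2]>120)&(i[...,1]<50)&(i[...,0]<50)).astype(np.uint8);m[:, :240]=0;m[:,320:]=0
c=max(cv2.findContours(m,0,2)[0],key=cv2.contourArea)
r=cv2.minAreaRect(c); B=cv2.boxPoints(r)
P=np.array([atz('top',p,.12) for p in B]);print(B,P)
for a in range(4):
    d=P[(a+1)%4]-P[a];print(np.linalg.norm(d),np.degrees(np.arctan2(d[1],d[0])))
E
python3 m.py
```

```text
top 12 279.0 194.5 (np.int64(278), np.int64(280), np.int64(193), np.int64(196))
side 70 267.9428571428571 207.42857142857142 (np.int64(261), np.int64(277), np.int64(198), np.int64(214))
top 30 275.6333333333333 209.23333333333332 (np.int64(274), np.int64(278), np.int64(205), np.int64(213))
side 131 285.4580152671756 212.0381679389313 (np.int64(280), np.int64(291), np.int64(207), np.int64(217))
knob [ 0.66401667 -0.10904019  0.12726232] grip [ 0.6116923  -0.09761469  0.1369416 ]
[[252.76472 198.05882]
 [289.70587 188.82353]
 [302.29413 239.17647]
 [265.35297 248.41176]] [[ 0.65569399 -0.01906772  0.12      ]
 [ 0.68767719 -0.14551294  0.12      ]
 [ 0.51404253 -0.18728432  0.12      ]
 [ 0.48303528 -0.06265379  0.12      ]]
0.13042744508689325 -75.80526508204869
0.1785884710349128 -166.4733620726105
0.12842982094612773 103.97115787744723
0.17807519794564228 14.167778547397369
```

```bash
python3 -m jog '[{"grip":-1,"slide":[-3.6,-3,0],"yaw":0},{"grip":-1,"slide":[-3.6,-3,0],"yaw":0},{"grip":-1,"slide":[-3.6,-3,0],"yaw":0},{"grip":-1,"slide":[-3.6,-3,0],"yaw":0},{"grip":-1,"slide":[-3.6,-3,0],"yaw":0},{"grip":-1,"slide":[-3.6,-3,0],"yaw":0},{"grip":-1,"slide":[-3.6,-3,0],"yaw":0},{"grip":-1,"slide":[-3.6,-3,0],"yaw":0}]' 40
python3 -m jog '[{"grip":-1,"slide":[-3.6,-3,0],"yaw":0},{"grip":-1,"slide":[-3.6,-3,0],"yaw":0},{"grip":-1,"slide":[-3.6,-3,0],"yaw":0},{"grip":-1,"slide":[-3.6,-3,0],"yaw":0},{"grip":-1,"slide":[-3.6,-3,0],"yaw":0},{"grip":-1,"slide":[-3.6,-3,0],"yaw":0},{"grip":-1,"slide":[-3.6,-3,0],"yaw":0},{"grip":-1,"slide":[0,0,0],"yaw":0}]'
cat >> h.py <<'E'
def go(target,yaw_dir):
    """offset in cm (tool axes) to world target, yaw needed to point tool y along yaw_dir (deg, mod 180)"""
    o=manip.get_obs();r=R.from_quat(o['ee_rot']);y=r.apply([0,1,0]);a=np.degrees(np.arctan2(y[1],y[0]))
    d=(yaw_dir-a+90)%180-90
    print('t',o['clock'],'pos',np.round(o['position'],4),'slide cm',np.round(r.inv().apply(np.array(target)-o['position'])*100,2),'yaw',round(-np.radians(d),3),'F',np.round(o['ft_force'],1),'w',round(o['grip_width'],3),'gf',o['grasp_force'],'z',r.apply([0,0,1]).round(3))
E
python3 -c "
from h import *
go([.612,-.0976,.25],104)"
```

```text
clock: 1.2
position: [0.4015, 0.2636, 0.3042]
ee_rot: [0.171, 0.985, 0.0, 0.0]
ft_force: [0.9, -0.9, 0.3]
grip_width: 1.003
grasp_force: 0.0
clock: 2.0
position: [0.5687, -0.024, 0.3039]
ee_rot: [0.175, 0.985, -0.001, 0.001]
ft_force: [-1.0, 0.7, 0.2]
grip_width: 1.002
grasp_force: 0.0
t 2.0 pos [ 0.5687 -0.024   0.3039] slide cm [-6.59 -5.4   5.42] yaw -0.596 F [-1.   0.7  0.2] w 1.002 gf 0.0 z [ 0.001 -0.003 -1.   ]
```

```bash
python3 -m jog '[{"grip":-1,"slide":[-3.3,-2.7,0],"yaw":0},{"grip":-1,"slide":[-3.3,-2.7,0],"yaw":0},{"grip":-1,"slide":[0,0,0],"yaw":-0.12},{"grip":-1,"slide":[0,0,0],"yaw":-0.12},{"grip":-1,"slide":[0,0,0],"yaw":-0.12},{"grip":-1,"slide":[0,0,0],"yaw":-0.12},{"grip":-1,"slide":[0,0,0],"yaw":-0.12},{"grip":-1,"slide":[0,0,0],"yaw":0}]'
python3 - <<'E'
from h import *
go([.612,-.0976,.25],104)
im=manip.camera('wrist');cv2.imwrite('pics/w1.png',im)
print(proj('wrist',[.612,-.0976,.15]),proj('wrist',[.664,-.109,.14]))
E
```

```text
clock: 2.8
position: [0.6113, -0.09, 0.3039]
ee_rot: [-0.129, 0.992, 0.0, 0.0]
ft_force: [-0.6, 0.1, -0.2]
grip_width: 1.003
grasp_force: 0.0
t 2.8 pos [ 0.6113 -0.09    0.3039] slide cm [ 0.13 -0.76  5.39] yaw 0.014 F [-0.6  0.1 -0.2] w 1.003 gf 0.0 z [ 0.  0. -1.]
[264.25375491 214.48269649] [234.0288669  269.66784532]
```

View pics/w1.png

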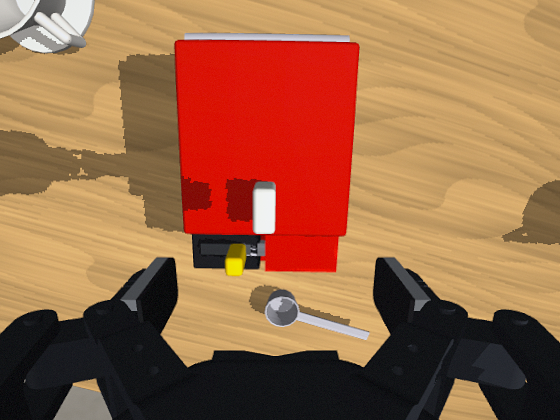

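```bash
python3 - <<'E'
from h import *
C=[atz('wrist',p,.12)[:2] for p in [(176,41),(358,43),(346,236),(185,234)]]
print(np.round(C,4))
f=lambda a,b:np.degrees(np.arctan2(*(b-a)[::-1]))
print(f(C[3],C[0]),f(C[2],C[1]),f(C[0],C[1]),f(C[3],C[2]),np.linalg.norm(C[0]-C[3]),np.linalg.norm(C[1]-C[0]))
mid=(C[2]+C[3])/2;a=np.radians(f(mid,(C[0]+C[1])/2));cx=np.array([np.cos(a),np.sin(a)]);cy=np.array([-cx[1],cx[0]])
print(np.degrees(a),'grip from front edge',mid+.028*cx,'from rear',(C[0]+C[1])/2-.120*cx)
print('grip top',atz('wrist',(264.5,209.5),.15),'knob top',atz('wrist',(235.5,264),.14))
E
```

```text
[[ 0.5117 -0.1888]
 [ 0.4805 -0.0628]
 [ 0.6218 -0.0273]
 [ 0.6532 -0.155 ]]
-166.54740079689665 -165.89034740185573 103.91651506540346 103.83332966614529 0.14546649079159116 0.12979773067598438
-166.21866314767942 grip from front edge [ 0.61029364 -0.09779632] from rear [ 0.61266576 -0.09721449]
grip top [ 0.60842035 -0.09832049  0.15      ] knob top [ 0.65904038 -0.10894542  0.14      ]
```

```bash
python3 -m jog '[{"grip":-1,"slide":[0.33,-0.78,0],"yaw":0.015},{"grip":-1,"slide":[0,0,4],"yaw":0},{"grip":-1,"slide":[0,0,4],"yaw":0},{"grip":-1,"slide":[0,0,2.6],"yaw":0},{"grip":-1,"slide":[0,0,0],"yaw":0}]' 50
python3 - <<'E'
from h import *
go([.610,-.0978,.198],103.8)
E
```

```text
clock: 3.35
position: [0.6081, -0.0989, 0.1942]
ee_rot: [-0.119, 0.993, 0.0, -0.003]
ft_force: [-0.7, 0.4, -0.3]
grip_width: 0.998
grasp_force: 0.0
t 3.35 pos [ 0.6081 -0.0989  0.1942] slide cm [-0.21  0.06 -0.39] yaw -0.003 F [-0.7  0.4 -0.3] w 0.998 gf 0.0 z [-0.007 -0.    -1.   ]
```

```bash
python3 -m jog '[{"grip":-1,"slide":[0,0,0],"yaw":0},{"grip":-1,"slide":[0,0,0],"yaw":0},{"grip":1,"slide":[0,0,0],"yaw":0},{"grip":1,"slide":[0,0,0],"yaw":0},{"grip":1,"slide":[0,0,0],"yaw":0},{"grip":1,"slide":[0,0,0],"yaw":0},{"grip":1,"slide":[0,0,0],"yaw":0},{"grip":1,"slide":[0,0,0],"yaw":0}]' 50
python3 - <<'E'
from h import *
go([.610,-.0978,.198],103.8)
E
```

```text
clock: 4.15
position: [0.6101, -0.0987, 0.1981]
ee_rot: [-0.12, 0.993, 0.0, 0.0]
ft_force: [-0.4, -0.7, 2.7]
grip_width: 0.182
grasp_force: 50.1
t 4.15 pos [ 0.6101 -0.0987  0.1981] slide cm [-0.01  0.09  0.01] yaw 0.0 F [-0.4 -0.7  2.7] w 0.182 gf 50.06364941596985 z [ 0.  0. -1.]
```

Grip held (width 15.5 mm). Now the tug, gradually.

```bash
python3 -m jog '[{"grip":1,"slide":[0,0,-0.3],"yaw":0},{"grip":1,"slide":[0,0,-0.2],"yaw":0},{"grip":1,"slide":[0,0,-0.1],"yaw":0},{"grip":1,"slide":[0,0,0],"yaw":0},{"grip":1,"slide":[0,0,0],"yaw":0}]' 60
```

```text
clock: 4.65
position: [0.6096, -0.0987, 0.2008]
ee_rot: [-0.12, 0.993, -0.0, -0.001]
ft_force: [9.3, -4.0, -26.6]
grip_width: 0.173
grasp_force: 59.7
```

```bash
python3 -m jog '[{"grip":1,"slide":[0,0,-0.2],"yaw":0},{"grip":1,"slide":[0,0,-0.2],"yaw":0},{"grip":1,"slide":[0,0,0],"yaw":0},{"grip":1,"slide":[0,0,0],"yaw":0}]' 60
```

```text
clock: 5.05
position: [0.6093, -0.0987, 0.2014]
ee_rot: [-0.12, 0.993, -0.001, -0.002]
ft_force: [23.6, -6.4, -54.5]
grip_width: 0.172
grasp_force: 60.8
```

```bash
python3 -m jog '[{"grip":1,"slide":[0,0,0.5],"yaw":0},{"grip":1,"slide":[0,0,0.5],"yaw":0},{"grip":1,"slide":[0,0,0],"yaw":0},{"grip":-1,"slide":[0,0,0],"yaw":0},{"grip":-1,"slide":[0,0,0],"yaw":0},{"grip":-1,"slide":[0,0,0],"yaw":0},{"grip":-1,"slide":[0,0,0],"yaw":0},{"grip":-1,"slide":[0,0,0],"yaw":0}]'
python3 -m jog '[{"grip":-1,"slide":[0,0,-2.5],"yaw":0},{"grip":-1,"slide":[0,0,-2.7],"yaw":0},{"grip":-1,"slide":[-2.4,-1.1,0],"yaw":0},{"grip":-1,"slide":[-2.4,-1.1,0],"yaw":0},{"grip":-1,"slide":[0,0,0],"yaw":0},{"grip":-1,"slide":[0,0,0],"yaw":0}]'
python3 - <<'E'
from h import *
go([.661,-.109,.192],103.8)
cv2.imwrite('pics/w2.png',manip.camera('wrist'))
print(proj('wrist',[.661,-.109,.14]))
E
```

```text
clock: 5.85
position: [0.6101, -0.0987, 0.198]
ee_rot: [-0.12, 0.993, 0.0, 0.0]
ft_force: [0.4, 0.1, 0.3]
grip_width: 0.987
grasp_force: 0.0
clock: 6.45
position: [0.6619, -0.1087, 0.2493]
ee_rot: [-0.12, 0.993, -0.0, -0.0]
ft_force: [0.0, -0.4, 0.1]
grip_width: 1.002
grasp_force: 0.0
t 6.45 pos [ 0.6619 -0.1087  0.2493] slide cm [ 0.09 -0.01  5.73] yaw 0.0 F [ 0.  -0.4  0.1] w 1.002 gf 0.0 z [-0.001 -0.    -1.   ]
[274.60572314 237.40882134]
```

View pics/w2.png

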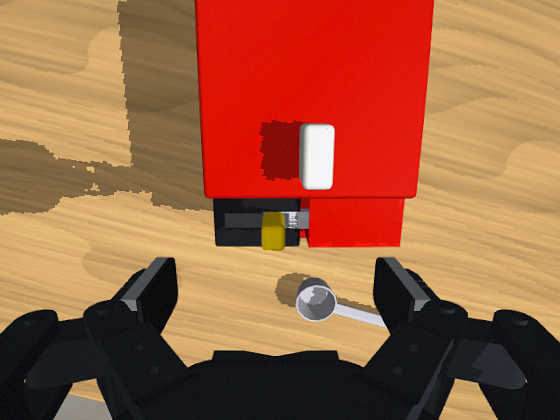

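```bash
python3 -m jog '[{"grip":-1,"slide":[0,0,2.7],"yaw":0},{"grip":-1,"slide":[0,0,2.6],"yaw":0},{"grip":1,"slide":[0,0,0],"yaw":0},{"grip":1,"slide":[0,0,0],"yaw":0},{"grip":1,"slide":[0,0,0],"yaw":0},{"grip":1,"slide":[0,0,0],"yaw":0},{"grip":1,"slide":[0,0,0],"yaw":0},{"grip":1,"slide":[0,0,0],"yaw":0}]' 30
python3 -c "
from h import *
go([.661,-.109,.196],103.8)"
```

```text
clock: 7.3
position: [0.6624, -0.1088, 0.1981]
ee_rot: [-0.12, 0.993, -0.0, 0.001]
ft_force: [-1.4, -0.2, 5.6]
grip_width: 0.153
grasp_force: 34.5
t 7.3 pos [ 0.6624 -0.1088  0.1981] slide cm [0.14 0.01 0.21] yaw 0.0 F [-1.4 -0.2  5.6] w 0.153 gf 34.48399007320404 z [ 0.002  0.    -1.   ]
```

```bash
python3 -m jog '[{"grip":1,"slide":[0,-0.5,-0.1],"yaw":0},{"grip":1,"slide":[0,-0.5,0],"yaw":0},{"grip":1,"slide":[0,-0.5,0],"yaw":0},{"grip":1,"slide":[0,-0.4,0],"yaw":0},{"grip":1,"slide":[0,-0.3,0],"yaw":0},{"grip":1,"slide":[0,-0.2,0],"yaw":0},{"grip":1,"slide":[0,0,0],"yaw":0},{"grip":1,"slide":[0,0,0],"yaw":0}]' 30
python3 -c "
from h import *
go([.6624,-.1088,.198],103.8)"
```

```text
clock: 8.1
position: [0.668, -0.1319, 0.1981]
ee_rot: [-0.12, 0.993, -0.0, 0.0]
ft_force: [2.7, 1.8, 3.7]
grip_width: 0.151
grasp_force: 34.2
t 8.1 pos [ 0.668  -0.1319  0.1981] slide cm [-0.01  2.37  0.01] yaw 0.001 F [2.7 1.8 3.7] w 0.151 gf 34.177619218826294 z [ 0.001 -0.    -1.   ]
```

```bash
python3 -m jog '[{"grip":1,"slide":[0,-0.2,0],"yaw":0},{"grip":1,"slide":[0,-0.2,0],"yaw":0},{"grip":1,"slide":[0,0,0],"yaw":0},{"grip":1,"slide":[0,0,0],"yaw":0}]' 30
python3 -c "
from h import *
go([.6624,-.1088,.198],103.8)"
```

```text
clock: 8.5
position: [0.6684, -0.1326, 0.1979]
ee_rot: [-0.122, 0.993, 0.002, -0.001]
ft_force: [-2.7, 11.7, 8.0]
grip_width: 0.155
grasp_force: 34.7
t 8.5 pos [ 0.6684 -0.1326  0.1979] slide cm [0.01 2.45 0.01] yaw 0.003 F [-2.7 11.7  8. ] w 0.155 gf 34.731414914131165 z [-0.002  0.004 -1.   ]
```

```bash
python3 -m jog '[{"grip":1,"slide":[0,0.3,0],"yaw":0},{"grip":-1,"slide":[0,0,0],"yaw":0},{"grip":-1,"slide":[0,0,0],"yaw":0},{"grip":-1,"slide":[0,0,0],"yaw":0},{"grip":-1,"slide":[0,0,0],"yaw":0},{"grip":-1,"slide":[0,0,-2.6],"yaw":0},{"grip":-1,"slide":[0,0,-2.6],"yaw":0},{"grip":-1,"slide":[0,0,0],"yaw":0}]'
python3 -m jog '[{"grip":-1,"slide":[2.4,2.3,0],"yaw":0},{"grip":-1,"slide":[2.4,2.4,0],"yaw":0},{"grip":-1,"slide":[0,0,0],"yaw":0},{"grip":-1,"slide":[0,0,0],"yaw":0}]'
python3 - <<'E'
from h import *
go([.610,-.0987,.198],103.8)
cv2.imwrite('pics/w3.png',manip.camera('wrist'))
E
```

```text
clock: 9.3
position: [0.6691, -0.1338, 0.2538]
ee_rot: [-0.12, 0.993, -0.001, 0.003]
ft_force: [0.8, -0.4, 1.2]
grip_width: 1.004
grasp_force: 0.0
clock: 9.7
position: [0.6098, -0.0984, 0.2498]
ee_rot: [-0.121, 0.993, 0.0, 0.0]
ft_force: [0.2, -0.3, 0.3]
grip_width: 0.995
grasp_force: 0.0
t 9.7 pos [ 0.6098 -0.0984  0.2498] slide cm [-0.01 -0.04  5.18] yaw 0.001 F [ 0.2 -0.3  0.3] w 0.995 gf 0.0 z [ 0.  0. -1.]
```

View pics/w3.png

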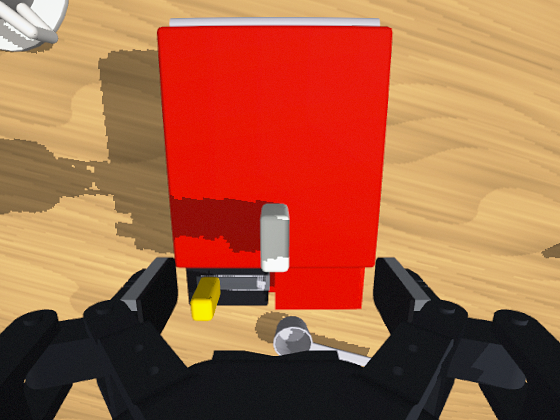

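```bash
python3 -m jog '[{"grip":-1,"slide":[0,0,2.5],"yaw":0},{"grip":-1,"slide":[0,0,2.5],"yaw":0},{"grip":1,"slide":[0,0,0],"yaw":0},{"grip":1,"slide":[0,0,0],"yaw":0},{"grip":1,"slide":[0,0,0],"yaw":0},{"grip":1,"slide":[0,0,0],"yaw":0},{"grip":1,"slide":[0,0,0],"yaw":0},{"grip":1,"slide":[0,0,0],"yaw":0}]' 40
python3 -m jog '[{"grip":1,"slide":[0.24,0,-0.82],"yaw":0},{"grip":1,"slide":[0.24,0,-0.82],"yaw":0},{"grip":1,"slide":[0,0,0],"yaw":0},{"grip":1,"slide":[0,0,0],"yaw":0}]'
```

```text
clock: 10.55
position: [0.6106, -0.0986, 0.201]
ee_rot: [-0.12, 0.993, 0.0, 0.001]
ft_force: [-0.7, 0.8, 6.7]
grip_width: 0.178
grasp_force: 41.8
clock: 10.95
position: [0.6051, -0.1, 0.2164]
ee_rot: [-0.12, 0.993, 0.0, -0.0]
ft_force: [-0.8, 0.2, 0.1]
grip_width: 0.177
grasp_force: 40.7
```

Free now; continue the arc.

```bash
python3 -m jog '[{"grip":1,"slide":[0.35,0,-0.78],"yaw":0},{"grip":1,"slide":[0.36,0,-0.78],"yaw":0},{"grip":1,"slide":[0.46,0,-0.72],"yaw":0},{"grip":1,"slide":[0.46,0,-0.73],"yaw":0},{"grip":1,"slide":[0.56,0,-0.66],"yaw":0},{"grip":1,"slide":[0.56,0,-0.65],"yaw":0},{"grip":1,"slide":[0,0,0],"yaw":0},{"grip":1,"slide":[0,0,0],"yaw":0}]'
python3 -m jog '[{"grip":1,"slide":[0.64,0,-0.57],"yaw":0},{"grip":1,"slide":[0.64,0,-0.56],"yaw":0},{"grip":1,"slide":[0,0,0],"yaw":0},{"grip":1,"slide":[0,0,0],"yaw":0}]'
```

```text
clock: 11.75
position: [0.5774, -0.1068, 0.2594]
ee_rot: [-0.12, 0.993, 0.0, -0.001]
ft_force: [-6.1, -1.9, -8.4]
grip_width: 0.177
grasp_force: 40.7
clock: 12.15
position: [0.565, -0.1099, 0.271]
ee_rot: [-0.12, 0.993, 0.0, -0.001]
ft_force: [-6.6, -2.7, -10.4]
grip_width: 0.177
grasp_force: 40.8
```

```bash
python3 -m jog '[{"grip":1,"slide":[0.71,0,-0.48],"yaw":0},{"grip":1,"slide":[0.72,0,-0.47],"yaw":0},{"grip":1,"slide":[0,0,0],"yaw":0},{"grip":1,"slide":[0.68,0,-0.33],"yaw":0},{"grip":1,"slide":[0.67,0,-0.33],"yaw":0},{"grip":1,"slide":[0,0,0],"yaw":0},{"grip":1,"slide":[0,0,0],"yaw":0}]'
python3 - <<'E'
from h import *
cv2.imwrite('pics/s2.png',cv2.resize(manip.camera('side')[140:300,200:420],None,fx=3,fy=3))
E
```

```text
clock: 12.85
position: [0.539, -0.1163, 0.2873]
ee_rot: [-0.12, 0.993, 0.0, 0.0]
ft_force: [-4.1, -2.9, -10.2]
grip_width: 0.175
grasp_force: 41.0
```

View pics/s2.png

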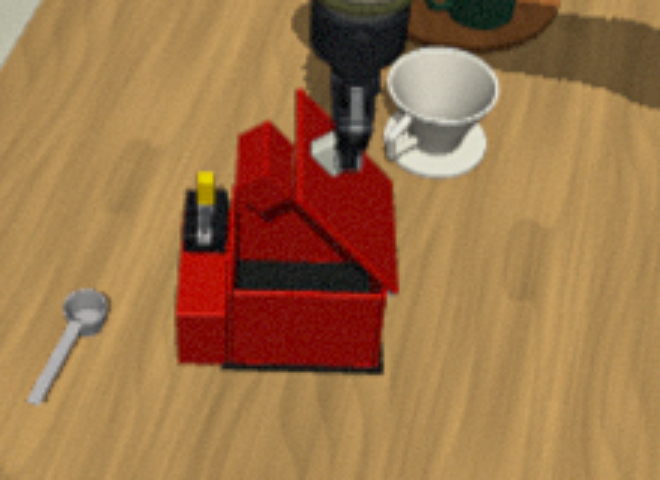

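```bash
python3 - <<'E'
from h import *
a=np.radians(-166.2);cx=np.array([np.cos(a),np.sin(a),0]);cy=np.array([-cx[1],cx[0],0])
H=np.array([.611,-.0978,.112])+.120*cx
for th in(45,50,55,60):
  t=np.radians(th)
  u=-cx*np.cos(t)+np.array([0,0,np.sin(t)]);n=cx*np.sin(t)+np.array([0,0,np.cos(t)])
  print(th,[((proj('side',H+.148*u+n*.004+s*.067*cy)-[200,140])*3).round().tolist() for s in(-1,1)],'grip',((proj('side',H+.12*u+n*.023)-[200,140])*3).round().tolist())
E
```

```text
45 [[276.0, 210.0], [279.0, 96.0]] grip [317.0, 157.0]
50 [[289.0, 203.0], [290.0, 89.0]] grip [328.0, 153.0]
55 [[302.0, 197.0], [303.0, 83.0]] grip [340.0, 149.0]
60 [[317.0, 192.0], [316.0, 78.0]] grip [352.0, 146.0]
```

```bash
python3 -m jog '[{"grip":1,"slide":[0.5,0,-0.2],"yaw":0},{"grip":1,"slide":[0,0,0],"yaw":0},{"grip":1,"slide":[0,0,0],"yaw":0},{"grip":1,"slide":[0,0,0],"yaw":0}]'
python3 -c "
from h import *
print(manip.hand_in())"
```

```text
clock: 13.3
position: [0.5347, -0.1173, 0.2891]
ee_rot: [-0.12, 0.993, -0.0, 0.0]
ft_force: [-1.2, -2.7, -8.9]
grip_width: 0.175
grasp_force: 41.0
the job is handed in; nothing more can be done
None
```

The job is handed in at 13.3 s of 61 s, with no verdict returned: the tug showed the lid was caught (stopped dead after about 3 mm at 54 N), so I slid the bolt to its open end stop, and the lid is held open at about 54 degrees (52.5 measured in the side image, then nudged slightly higher).

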